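# Press a carrier plate onto the pin of a spring jig

### The arm

A 6-joint arm with a two-finger parallel gripper is mounted at the origin on a cart in front of the work surface, level with it; the furniture and walls round the work are solid. World frame = base frame: x ahead of the robot, y to its left, z up, the work surface at z = 0. Lengths are in m, angles in rad, forces in N, time in s.
With the tool pointing down it reaches from about 0.425 to 1.125 m from the base axis. Payload 14.9 kg.
Tool frame: the origin (TCP) lies on the centre line of the jaws, within the pads' length; the fingertips stand 19 mm ahead of it and the grasp point (between the pads) is the TCP; z points along the fingers, x is the direction in which the jaws open and shut, and the axes are right-handed (so a half turn about z gives the same grasp; the last joint's range is limited). The gripper opens to 91 mm and grips with 3 to 60 N. Pads are 32 mm wide; open, the fingers measure 118 mm over their backs; the gripper's body (76 mm by 178 mm) begins 60 mm behind the grasp point.
Start: joints at [1.236, 0.379, 1.734, -0, 1.028, -0.033], TCP at [0.208, 0.668, 0.233] pointing down, gripper open.
Joint ranges: [-2.77, 2.77], [-0.74, 2.19], [0, 2.66], [-1.06, 4.2], [0.31, 2.87], [-3.08, 3.08]. Speed limits (rad/s): [1.89, 1.89, 2.39, 3.14, 3.14, 3.14].

### API

Orientations are given as a unit quaternion [w, x, y, z].
In Python, from rig import * gives the robot as it stands. Calls block until the motion is done:
- reach(position, orientation): joint-space move of the TCP to a pose.
- move_straight(position, feed=0.15, attitude=None): straight line of the TCP; attitude=None keeps the orientation; feed is the mean speed in m/s.
- move_joints(angles): joint-space move.
- move_gripper(opening): finger opening in m; the grip force is fixed at half the most; returns when the fingers have stopped.
- hold(seconds).
- solve_ik(position, orientation): joint angles nearest the present ones, or None.
- sense(): the state.
- snapshot(name): name is "scene" or "top" or "wrist"; returns the picture (384x512x3 uint8, red, green, blue); there is no depth.
- camera_params(name): a dict with "vertical_fov" (degrees; the focal length in pixels is half the picture's height over the tangent of half this angle, whatever the lens; pixels are square), "cx", "cy" (the principal point, pixels), "k1" (the pictures are not rectified: a ray, as slopes to the right and down, at radius r is drawn at 1 + k1 r^2 times it, then the intrinsics apply), "origin" and "orientation" of the camera in the world; the wrist camera has in their place "hand_eye" (4x4, takes a point from camera to tool coordinates, whose origin is the TCP and whose axes are the tool frame's). Camera axes: x right, y down, z forward; pixel columns grow to the right and rows downward; lengths in m; the calibration is good to about 2 mm. A picture is of the moment at which its call begins: read the wrist's pose just before it. camera_params takes no time and is no camera call.
A pose or a line that the arm cannot do raises IKError and nothing moves.
- hand_in(): hands the job in, once; it reports no verdict.
The state is a dict: "time": time; "joints": joint angles; "joint_vel": joint speeds; "effort": joint torques, N m; "position": TCP position; "orientation": TCP orientation; "contact_force": force on the tool from outside, world axes, zero at the start; "torque": the same for the moment, N m; "gripper_width": finger opening in m.
Only numpy, scipy, OpenCV 4.12 (cv2) and the standard library are available. Lean on these libraries where they do the work, as an engineer would, in place of code of your own. Each camera call takes 0.05 s, during which the arm holds its last target. There are 200 camera calls.

### The job

Swing the cover of the jig open until it rests on its stop. Then take the carrier plate by its grip rib, set it square into the jig, sliding it about as needed until the hidden bore in its underside drops over the locating pin, and press it down against the springs until it is fully home. Finish while still holding the plate pressed fully down; do not let go, and leave the other things on the table where they are.

Things in the scene. Friction and masses are not known exactly. Their poses are not given: they have to be found in the camera images.
- jig: Grey open-topped box jig fixed to the table, 96 (x) x 122 (y) x 44 mm high, walls 6 mm, cavity 84 x 110 mm; low feet at its y ends. Origin: centre of its underside; -x side towards the robot, give or take its yaw; z up. Inside: a sprung black platen with a fixed locating pin rising through its centre (x = y = 0). Its aluminium cover is closed at the start.
- pin_tip (a point): Top of the fixed steel locating pin, 12 mm in diameter with a nose tapering to 7 mm over the last 3 mm; 36 mm above the table, 6 mm above the platen when that is up and 8 mm below the rim of the jig. Axes as the jig's.
- platen (a joint): Travel in m of the sprung platen (black slab 74 x 100 mm): 0 up (its top 30 mm above the table), 0.008 fully down on a hard stop (top at 22 mm). It carries the plate's weight unmoved; going down takes about 4 N of push besides the plate's weight at first and 12 N when fully down, and it springs back up when let go.
- cover (a joint): Angle in rad of the jig's aluminium cover, a 96 x 122 x 6 mm plate weighing 150 g: 0 closed and level, 2.05 open, leaning back against its stop. It swings freely: it falls shut below about 1.57 and falls open beyond.
- cover_hinge (a point): Middle of the cover's hinge axis, along the jig's far upper edge (+x 48 mm, z 47 mm in the jig's frame). The axis is parallel to the jig's y. This frame stays fixed to the jig.
- cover_tab (a point): Grip point on the cover's dark tab, 24 mm wide (y), 8 mm thick, which sticks out 38 mm from the middle of the cover's front edge; the point is 24 mm out from that edge, 14 mm from the tab's end, and 120 mm from the hinge axis. The tab can be pinched by its two sides, from above, and turns between the fingers as the cover swings. Axes as the cover's.
- plate: Loose carrier plate: aluminium block 64 (x) x 90 (y) x 22 mm, about 0.3 kg, with a dark upright grip rib centred on top: 44 mm long (x), 24 mm thick (y), from 22 to 57 mm above the underside. Origin: centre of the underside, z up. Goes in with its 90 mm side along the jig's 122 mm side, either way round, 10 mm of room all round.
- bore (a point): Mouth of the blind round bore in the plate's underside, 14.5 mm wide, 18 mm deep, fits the pin; same point as the plate's origin. Its height over the table in the jig: 36 mm riding on the pin's tip, 30 mm dropped over the pin, 22 mm fully home (plate's aluminium top then flush with the jig's rim).
- gauge_block: Steel block 22 x 45 x 25 mm, bystander.
- spare_pulley: White pulley 29 mm in diameter, 20 mm high, bystander.
- cards_c: White stack of cards with a band, 68 x 36 x 25 mm, bystander. (Also beware, away from the work: a fixed signal tower on the robot's right, a column 49 mm across at about x 0.24, y -0.51 m, 0.26 to 0.53 m above the table top on a thin pole; an arm may start close beside it.)
Not all that is in view belongs to the job. Of the things that look like the plate, the middle-sized one is meant.

How it is judged:
On the way, in this order (a step that is already met when the one before it is completed fails the run):
1. the cover is open on its stop (value of joint cover above 1.95 rad), for 0.2 s.
2. the plate has dropped over the pin (z of plate in the frame of jig below 0.033 m and horizontal distance between plate and pin_tip below 0.003 m), for 0.1 s.
At the end, for the whole second after the job is handed in: Cover open (over 1.9 rad); plate over the pin (3 mm), level (0.06 rad), square to the jig (0.15 rad), underside below 24.5 mm with the platen pressed down over 6.2 of 8 mm; the fingers hold it there with over 3 N and it is still (value of joint cover above 1.9 rad and value of joint platen above 0.0062 m and z of plate in the frame of jig below 0.0245 m and horizontal distance between plate and pin_tip below 0.003 m and angle between plate's own z axis and vertical below 0.06 rad and angle between the y axis of plate and the y axis of jig, either way round below 0.15 rad and contact force between the fingers and plate above 3 N and linear speed of plate below 0.02 m/s); the arm keeps its last pose, push and grip.
It fails at once if the gauge block is disturbed (distance of gauge_block from where it was at the start of the episode above 0.03 m).
It fails at once if the pulley is disturbed (distance of spare_pulley from where it was at the start of the episode above 0.03 m).
It fails at once if the card stack is disturbed (distance of cards_c from where it was at the start of the episode above 0.03 m).
It also fails if it takes over 59 s, if anything falls off the work surface, if the arm or the gripper's body presses on something with over 40 N, if the wrist force passes 120 N, or if a joint passes its speed limit or range.

## Working session

There is one attempt and no reset: what is moved stays moved. The work goes in short steps, each a Python script; the robot and the scene stay as the last script left them, time stands still between calls to the robot, and variables do not carry over. Pictures are saved under pics/ and viewed, about 8 in all and at most 12, crops included, and the job is handed in when it is done.

```bash
mkdir -p pics; ls
python3 - <<'E'
from rig import *
import cv2
for n in ("top","scene"):
    im=snapshot(n); cv2.imwrite(f"pics/{n}0.png",cv2.cvtColor(im,cv2.COLOR_RGB2BGR)); print(n,camera_params(n))
print(camera_params("wrist")); print(sense())
E
```

```text
pics
top {'vertical_fov': 49.65050058292911, 'cx': 261.8473595308304, 'cy': 189.68903357590048, 'k1': 0.039053859419886636, 'origin': array([0.37554645, 0.13150739, 1.25609615]), 'orientation': array([-0.03274919,  0.70659087, -0.70500932,  0.05117318])}
scene {'vertical_fov': 43.94202255899837, 'cx': 261.37910472214264, 'cy': 197.9853364237726, 'k1': -0.011881976999643034, 'origin': array([-0.4665552 , -0.61513785,  0.95752915]), 'orientation': array([-0.40556204,  0.79591802, -0.40582213,  0.19324162])}
{'vertical_fov': 69.31583122001845, 'cx': 259.3217284763954, 'cy': 187.7385989716588, 'k1': -0.06935839877391359, 'hand_eye': array([[ 9.99998745e-01, -5.55452683e-04,  1.48354686e-03,
        -5.28334451e-04],
       [ 9.43042168e-05,  9.55723980e-01,  2.94264618e-01,
        -8.32359067e-02],
       [-1.58131138e-03, -2.94264109e-01,  9.55722833e-01,
        -1.51558049e-01],
       [ 0.00000000e+00,  0.00000000e+00,  0.00000000e+00,
         1.00000000e+00]])}
{'time': 0.1, 'joints': array([ 1.23574609e+00,  3.79318301e-01,  1.73467651e+00, -1.61906874e-05,
        1.02848394e+00, -3.33006515e-02]), 'joint_vel': array([ 0.00061073,  0.00015812, -0.00185421,  0.00178743,  0.00143003,
       -0.00130004]), 'effort': array([ 2.22192597e-03, -7.65032458e+01, -4.35287583e+01,  6.53125229e-02,
        3.97667487e-02, -1.69277763e-05]), 'position': array([0.20794324, 0.66808316, 0.232403  ]), 'orientation': array([ 2.56327945e-04,  8.05351773e-01,  5.92797036e-01, -3.61437405e-04]), 'contact_force': array([-1.14602915,  0.61365083,  0.06139936]), 'torque': array([0.00341271, 0.01679411, 0.048429  ]), 'gripper_width': 0.09103150141164183}
```

View pics/top0.png

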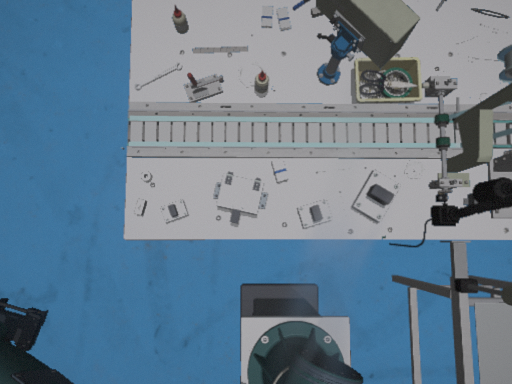

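View pics/scene0.png

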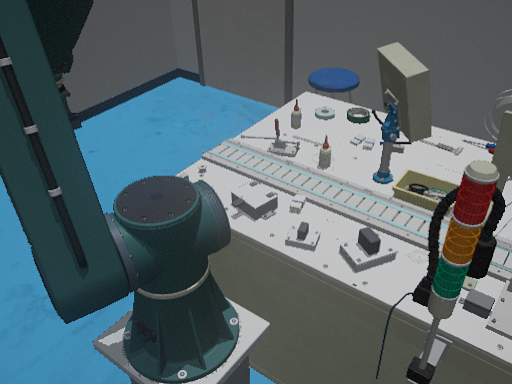

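The top view shows the jig at about (242,195), with its tab towards the robot at (235,217). There are three plate-like blocks: small at (174,211), middle at (314,214) and large at (377,196). The cards are at (280,171), the gauge block at (141,207) and the pulley at (147,177). The scene view agrees.

```bash
cat > h.py <<'E'
from rig import *
import numpy as np, cv2
from scipy.spatial.transform import Rotation as R
def q2R(q): return R.from_quat(q,scalar_first=True).as_matrix()
def down(phi):  # tool z down, jaw (x) axis at world angle phi
    return (R.from_euler('z',phi)*R.from_euler('x',np.pi)).as_quat(scalar_first=True)
def K(p):
    f=192/np.tan(np.radians(p['vertical_fov'])/2)
    return np.array([[f,0,p['cx']],[0,f,p['cy']],[0,0,1]]),np.array([p['k1'],0,0,0,0.])
def campose(n,st=None):
    p=camera_params(n)
    if n=='wrist':
        T=np.eye(4);T[:3,:3]=q2R(st['orientation']);T[:3,3]=st['position']
        T=T@p['hand_eye']; return p,T[:3,:3],T[:3,3]
    return p,q2R(p['orientation']),p['origin']
def pix2w(n,uv,z,st=None):
    p,Rm,o=campose(n,st);k,d=K(p)
    u=cv2.undistortPoints(np.array(uv,float).reshape(-1,1,2),k,d)[:,0]
    r=np.c_[u,np.ones(len(u))]@Rm.T
    z=np.broadcast_to(z,len(r))
    return o+r*((z-o[2])/r[:,2])[:,None]
def w2pix(n,P,st=None):
    p,Rm,o=campose(n,st);k,d=K(p)
    c=(np.array(P,float).reshape(-1,3)-o)@Rm
    return cv2.projectPoints(c,np.zeros(3),np.zeros(3),k,d)[0][:,0]
def shot(n,f,scale=1,crop=None):
    st=sense(); im=cv2.cvtColor(snapshot(n),cv2.COLOR_RGB2BGR); cv2.imwrite(f'pics/{f}_raw.png',im)
    np.save(f'pics/{f}.npy',{k:st[k] for k in('position','orientation')},allow_pickle=True)
    return im,st
def load(f): return cv2.imread(f'pics/{f}_raw.png'),np.load(f'pics/{f}.npy',allow_pickle=True).item()
E
python3 - <<'E'
from h import *
print(pix2w('top',[[242,195],[235,217],[314,214],[174,211],[377,196],[280,171],[141,207],[147,177]],[.05,.047,.04,.03,.04,.025,.025,.02]).round(3))
im=cv2.imread('pics/top0.png')[155:240,130:410]; 
cv2.imwrite('pics/top0c.png',cv2.resize(im,None,fx=2.85,fy=2.85,interpolation=cv2.INTER_CUBIC))
E
```

```text
[[ 0.504  0.158  0.05 ]
 [ 0.44   0.178  0.047]
 [ 0.449 -0.054  0.04 ]
 [ 0.458  0.358  0.03 ]
 [ 0.503 -0.241  0.04 ]
 [ 0.579  0.045  0.025]
 [ 0.47   0.455  0.025]
 [ 0.56   0.442  0.02 ]]
```

View pics/top0c.png

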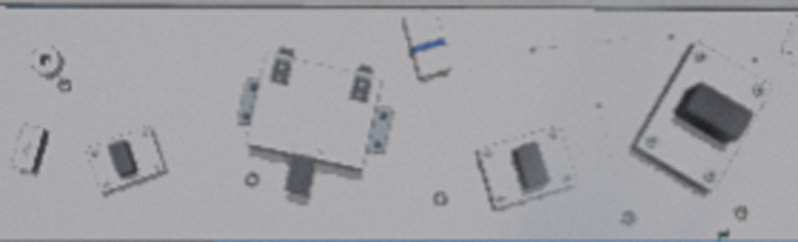

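Run:
```python
from h import *
q=down(np.pi/2-.2); print(solve_ik([.46,.16,.2],q), solve_ik([.46,.16,.2],down(-np.pi/2-.2)))
reach([.46,.16,.2],q); hold(.2); im,s=shot('wrist','wj'); print(s['position'],s['time'])
q=down(np.pi/2+.27); reach([.44,-.055,.2],q); hold(.2); im2,s=shot('wrist','wp'); print(s['position'],s['time'],s['joints'])
cv2.imwrite('pics/w2.png',np.vstack([im[60:350],im2[60:350]]))
```

```text
[ 2.86877753e-01  8.68247704e-02  2.17563148e+00 -4.44089210e-16
  8.79136405e-01 -1.08391857e+00] [0.28687775 0.08682477 2.17563148 0.         0.87913641 2.05767408]
[0.46001186 0.16040995 0.19998349] 2.3417
[ 0.4402586  -0.05416347  0.19999288] 3.4833 [-1.74982281e-01  1.12737531e-02  2.25585868e+00  4.45962270e-05
  8.74462240e-01 -2.01682472e+00]
```

View pics/w2.png

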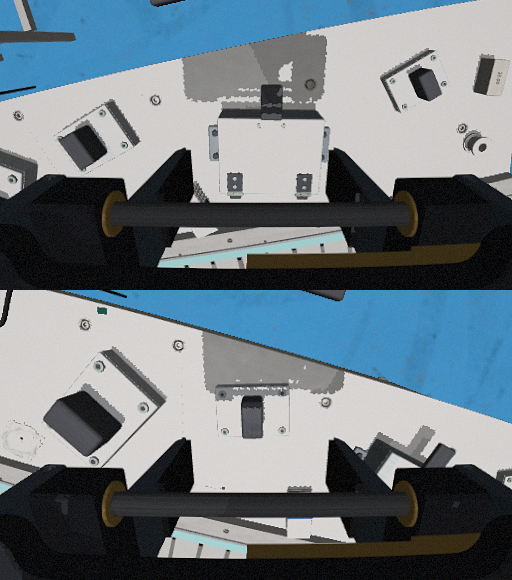

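The upper picture shows the jig square to the view: cover corners near (219,117), (326,119), (220,195) and (323,195), tab at (271,100). The lower picture shows the middle plate with its corners about (217,387) to (290,437) and its rib at (252,416). I'll zoom in for corner accuracy.

Run:
```python
from h import *
a,_=load('wj');b,_=load('wp')
f=lambda im,x,y,w,h: cv2.resize(im[y:y+h,x:x+w],None,fx=3,fy=3,interpolation=cv2.INTER_CUBIC)
cv2.imwrite('pics/z.png',np.hstack([f(a,205,135,133,130),f(b,190,140,133,130)]))
```

```text
(no output)
```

View pics/z.png

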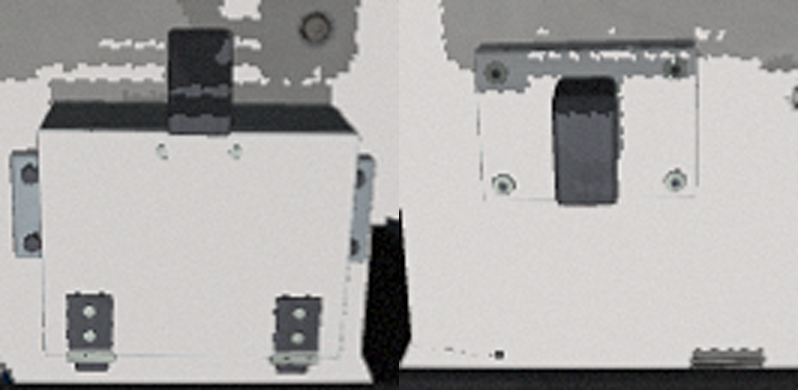

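Run:
```python
from h import *
from scipy.optimize import least_squares
def fit(f,uv,L,z):
    _,s=load(f); W=pix2w('wrist',uv,z,s)[:,:2]
    g=lambda p:(np.c_[np.cos(p[2])*L[:,0]-np.sin(p[2])*L[:,1]+p[0],np.sin(p[2])*L[:,0]+np.cos(p[2])*L[:,1]+p[1]]-W).ravel()
    r=least_squares(g,[*W.mean(0),0]); print(f,r.x.round(4),'deg',np.degrees(r.x[2]).round(2)); print((r.fun*1000).round(1))
    return r.x
o=135
# image right = +y
a=np.array([[40,129],[358,131],[45,355],[341,357]])/3+[205,135]
L=np.array([[-48,-61],[-48,61],[48,-61],[48,61]])/1000
J=fit('wj',a,L,.050)
# single edge widths etc.
_,s=load('wj'); print('tab',pix2w('wrist',np.array([[168,130],[233,132],[172,30],[230,30]])/3+[205,135],.050,s).round(4))
b=(np.array([[476,49],[694,47],[486,199],[697,197]])-[399,0])/3+[190,140]
Lp=np.array([[-32,-45],[-32,45],[32,-45],[32,45]])/1000
P=fit('wp',b,Lp,.022)
_,s=load('wp');rib=(np.array([[560,110],[618,110],[562,204],[616,203]])-[399,0])/3+[190,140]
print('rib',pix2w('wrist',rib,.057,s).round(4), pix2w('wrist',rib,.057,s).mean(0))
# top check
for n in('top','scene'):
  for (x,y,t),LL,z in((J,L,.05),(P,Lp,.022)):
    W=np.c_[np.cos(t)*LL[:,0]-np.sin(t)*LL[:,1]+x,np.sin(t)*LL[:,0]+np.cos(t)*LL[:,1]+y,LL[:,0]*0+z]
    print(n,w2pix(n,W).round(0).tolist())
```

```text
wj [ 0.5082  0.1637 -0.2092] deg -11.99
[-0.3 -1.3  0.6  1.  -0.1  0.1 -0.1  0.2]
tab [[0.4588 0.1622 0.05  ]
 [0.4644 0.186  0.05  ]
 [0.4223 0.171  0.05  ]
 [0.4264 0.1916 0.05  ]]
wp [ 0.4524 -0.0591  0.289 ] deg 16.56
[ 0.7 -0.6 -0.8  1.7  0.5 -0.8 -0.4 -0.3]
rib [[ 0.4398 -0.0725  0.057 ]
 [ 0.4341 -0.052   0.057 ]
 [ 0.4752 -0.0625  0.057 ]
 [ 0.4693 -0.0429  0.057 ]] [ 0.45461678 -0.05745401  0.057     ]
top [[257.0, 214.0], [216.0, 205.0], [264.0, 182.0], [223.0, 173.0]]
top [[333.0, 219.0], [304.0, 228.0], [326.0, 199.0], [297.0, 207.0]]
scene [[255.0, 208.0], [230.0, 191.0], [277.0, 196.0], [253.0, 180.0]]
scene [[314.0, 246.0], [284.0, 239.0], [320.0, 232.0], [291.0, 226.0]]
```

```bash
cat >> h.py <<'E'
J=np.array([.5082,.1637,-.2092]); P=np.array([.4530,-.0585,.289])
def jl(x,y,z): 
    c,s=np.cos(J[2]),np.sin(J[2]); return np.array([J[0]+c*x-s*y,J[1]+s*x+c*y,z])
E
python3 - <<'E'
from h import *
q=down(J[2]+np.pi/2)
pt=lambda th:jl(.048-.12*np.cos(th),0,.047+.004+.12*np.sin(th))
print([solve_ik(pt(t),q) is not None for t in np.arange(0,2.1,.2)])
move_gripper(.055)
reach(pt(0)+[0,0,.08],q); move_straight(pt(0),.12)
s=sense();print(s['position'],s['contact_force'].round(1),s['time'])
move_gripper(0); s=sense();print(s['gripper_width'],s['contact_force'].round(1),s['time'])
for t in np.arange(.2,2.01,.2):
    move_straight(pt(t),.15); s=sense(); print(round(t,1),s['contact_force'].round(1),s['gripper_width'].round(4),s['time'])
hold(.1); im,s=shot('wrist','c1'); im2,_=shot('scene','s1')
cv2.imwrite('pics/c1.png',np.hstack([im[:,60:460],im2[100:,130:430].copy() if 0 else cv2.resize(im2[120:320,150:358],(400,384))]))
E
```

```text
[True, True, True, True, True, True, True, True, True, True, True]
[0.43823238 0.17858102 0.05151776] [-0.8  0.7  0.4] 6.0167
0.02367497961289933 [-0.6 -4.4  5.8] 6.6Traceback (most recent call last):
  File "<stdin>", line 10, in <module>
AttributeError: 'float' object has no attribute 'round'
```

Run:
```python
from h import *
pt=lambda th:jl(.048-.12*np.cos(th),0,.047+.004+.12*np.sin(th))
for t in np.arange(.4,2.01,.2):
    move_straight(pt(t),.15); s=sense(); print(round(t,1),s['contact_force'].round(1),round(s['gripper_width'],4),s['time'])
hold(.1); im,s=shot('wrist','c1'); im2,_=shot('scene','s1')
cv2.imwrite('pics/c1.png',np.hstack([im[:,60:460],cv2.resize(im2[120:320,150:358],(400,384))]))
```

```text
0.4 [-2.9 -2.8  2. ] 0.0239 7.2167
0.6 [-3.9 -3.8  4.8] 0.0232 7.525
0.8 [-5.8 -3.9  7.4] 0.0237 7.8333
1.0 [-4.9 -5.3  8.8] 0.0237 8.1417
1.2 [-4.1 -6.5  8. ] 0.0243 8.45
1.4 [-2.4 -6.9  5.9] 0.0237 8.7583
1.6 [-1.7 -7.2  5.8] 0.0235 9.0667
1.8 [-1.  -8.7  6. ] 0.0232 9.375
2.0 [ 1.1 -9.8  5.1] 0.0236 9.6833
```

View pics/c1.png

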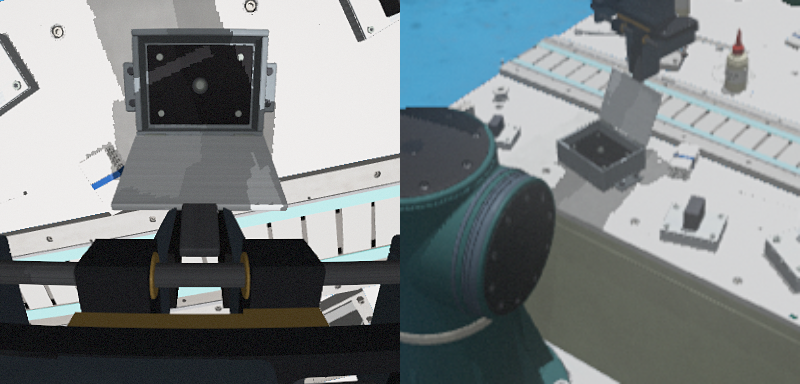

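The cover is open at 2.0 rad with the tab still held. The pin shows at wrist pixel (260,86). I'll release, then look from above to locate the pin.

Run:
```python
from h import *
_,s=load('c1'); print(pix2w('wrist',[[260,86]],.036,s).round(4))
move_gripper(.06); p=sense()['position']; move_straight(p+[0,0,.08],.25)
reach(jl(-.06,0,.22),down(J[2]+np.pi/2)); hold(.15); im,s=shot('wrist','j2'); print(s['time'],w2pix('wrist',jl(0,0,.036),s))
c=w2pix('wrist',jl(0,0,.036),s)[0].astype(int); print(c-60)
cv2.imwrite('pics/j2.png',cv2.resize(im[max(0,c[1]-65):c[1]+75,c[0]-80:c[0]+80],None,fx=4,fy=4,interpolation=cv2.INTER_CUBIC)); print(max(0,c[1]-65),c[0]-80)
```

```text
[[0.5093 0.1633 0.036 ]]
11.8917 [[259.27914036 216.28632869]]
[199 156]
151 179
```

View pics/j2.png

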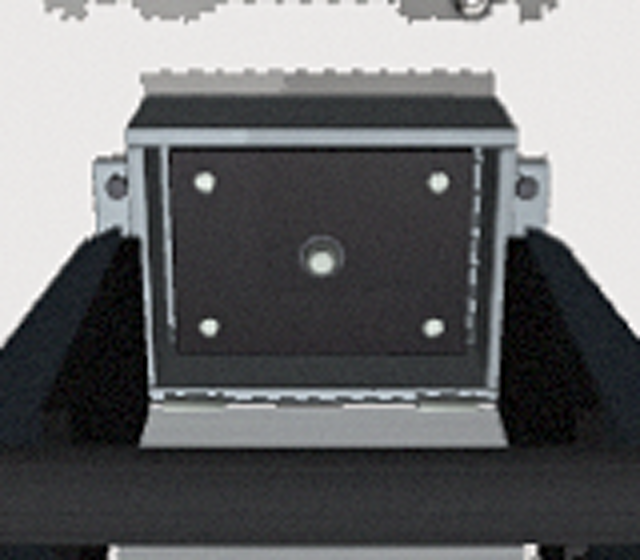

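The cover rests open. The pin's flat is at raw pixel (259.3,216.8) against a prediction of (259.3,216.3), so the jig pose is good to under 1 mm. Next I grasp the plate.

Run:
```python
from h import *
q=down(P[2]+np.pi/2)
reach([P[0],P[1],.14],q); move_straight([P[0],P[1],.044],.12)
s=sense();print(s['position'],s['contact_force'].round(1))
move_gripper(0); s=sense();print(s['gripper_width'],s['contact_force'].round(1),s['time'])
move_straight([P[0],P[1],.15],.15); hold(.2)
s=sense();print(s['gripper_width'],s['contact_force'].round(1),s['time'])
reach(jl(0,0,.15),down(J[2]+np.pi/2)); hold(.2)
im,s=shot('wrist','g1'); im2,_=shot('scene','s2'); print(s['contact_force'].round(1),s['torque'].round(2),s['time'],s['position']-jl(0,0,.15))
cv2.imwrite('pics/g1.png',np.hstack([im[:,60:460],cv2.resize(im2[120:320,150:358],(400,384))]))
```

```text
[ 0.45343491 -0.0584479   0.04450448] [-0.6  0.3  0.2]
0.023878485741088966 [-1.9 -1.3  5.2] 14.5083
0.023926943256648514 [ 0.6  0.7 -2.6] 15.5667
[ 0.5 -0.3 -2. ] [ 0.01 -0.01 -0.01] 16.6833 [ 3.00969187e-05 -1.03776276e-03 -6.44802803e-06]
```

View pics/g1.png

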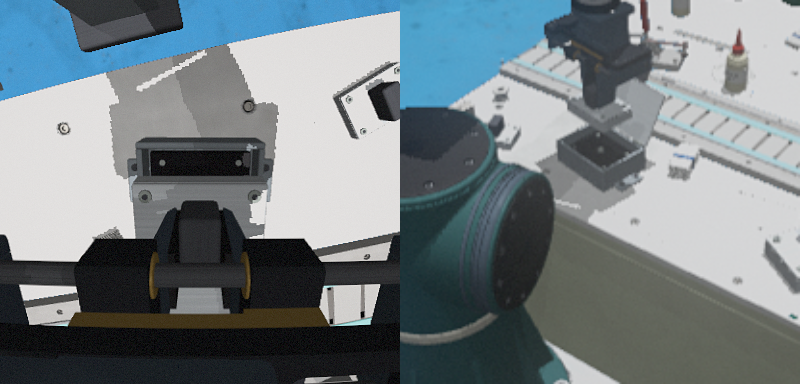

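The plate is held level over the jig. I'll measure its offset along the rib in the hand from its front edge and screw positions.

Run:
```python
from h import *
im,s=load('g1'); T=q2R(s['orientation'])
for nm,l in(('fr',[0,-.032,.022]),('frbot',[0,-.032,.044]),('cornerL',[-.045,-.032,.022]),('cornerR',[.045,-.032,.022])):
    print(nm,w2pix('wrist',s['position']+T@np.array(l),s).round(1))
g=im.mean(2); print(g[170:200,240:280].mean(1).round(0).tolist())
# screws from wp relative to plate fit
sw=(np.array([[496,72],[675,68],[503,184],[675,180]])-[399,0])/3+[190,140]
_,s0=load('wp'); W=pix2w('wrist',sw,.022,s0)[:,:2]-P[:2]; c,n=np.cos(P[2]),np.sin(P[2])
print('screws plate frame',(W@np.array([[c,-n],[n,c]])*1000).round(1).tolist())
W=pix2w('wrist',[[205,197],[316,197]],.15-.022,s)
print('now tool frame',((W-s['position'])@T*1000).round(1).tolist())
```

```text
fr [[259.8 184.5]]
frbot [[259.7 176. ]]
cornerL [[191.  184.6]]
cornerR [[328.5 184.5]]
[14.0, 15.0, 14.0, 14.0, 13.0, 24.0, 71.0, 78.0, 77.0, 77.0, 75.0, 73.0, 100.0, 83.0, 100.0, 113.0, 117.0, 118.0, 119.0, 118.0, 117.0, 118.0, 118.0, 118.0, 120.0, 121.0, 120.0, 117.0, 120.0, 125.0]
screws plate frame [[-23.7, -36.9], [-24.0, 35.4], [24.4, -36.7], [23.9, 35.7]]
now tool frame [[-36.3, -23.4, 22.0], [37.3, -23.4, 22.0]]
```

In-hand offset is under about 1 mm. Next I descend with force monitoring.

```bash
cat >> h.py <<'E'
OFF=.0445
def rep(tag=''):
    s=sense(); d=(s['position']-jl(0,0,0)); print(tag,'bot %.1f'%((s['position'][2]-OFF)*1e3),s['contact_force'].round(1),'t%.1f'%s['time'],(d[:2]*1e3).round(1)); return s
E
python3 - <<'E'
from h import *
move_straight(jl(0,0,.040+OFF),.12); hold(.1); s=rep('start')
f0=s['contact_force'][2]
for b in np.arange(.038,.0275,-.001):
    move_straight(jl(0,0,b+OFF),.03); s=rep()
    if s['contact_force'][2]-f0>9: break
E
```

```text
start bot 40.8 [ 0.2  0.8 -2. ] t17.6 [0.6 0.2]
 bot 38.2 [-0.1  0.  -3.4] t17.8 [0.1 0. ]
 bot 37.0 [-0.1 -1.2 -2.2] t18.1 [-0.1 -0. ]
 bot 35.9 [ 0.5 -0.9 -1.8] t18.3 [-0.1  0. ]
 bot 34.9 [-0.1 -0.3 -2.7] t18.6 [-0. -0.]
 bot 33.9 [-0.1  0.6 -2.7] t18.8 [-0. -0.]
 bot 33.0 [ 0.7  0.  -2.8] t19.1 [-0.  0.]
 bot 31.9 [ 0.5 -0.2 -1.4] t19.3 [-0.1 -0. ]
 bot 30.9 [ 0.2  0.2 -2.5] t19.6 [-0.1 -0. ]
 bot 29.9 [ 1.1  0.  -3.2] t19.8 [-0. -0.]
 bot 29.2 [-1.6  0.1  4.8] t20.1 [0.1 0. ]
 bot 28.2 [-2.4 -1.2  5.8] t20.3 [0.1 0. ]
```

It dropped over the pin freely: no force until 30 mm, then spring load. Now I press it home.

Run:
```python
from h import *
for b in np.arange(.0265,.0194,-.001):
    move_straight(jl(0,0,b+OFF),.03); s=rep()
    if s['contact_force'][2]>22: break
hold(.5); s=rep('held'); print(s['gripper_width'])
im,s=shot('wrist','f1'); im2,_=shot('scene','s3'); 
cv2.imwrite('pics/f1.png',np.hstack([im[:,60:460],cv2.resize(im2[120:320,150:358],(400,384))]))
```

```text
bot 26.8 [-3.3 -1.5  8.5] t20.6 [0.1 0. ]
 bot 25.8 [-2.9 -1.3  8.8] t20.8 [0.1 0. ]
 bot 24.9 [-3.1 -0.4  9.2] t21.1 [0.1 0. ]
 bot 23.9 [-3.9 -1.4 10.2] t21.3 [0.1 0. ]
 bot 23.0 [-4.4 -1.9 10.8] t21.6 [0.2 0. ]
 bot 22.0 [-4.7 -1.8 12.1] t21.8 [0.1 0. ]
 bot 21.5 [-7.3 -2.9 21.5] t22.1 [0.2 0.1]
 bot 21.0 [-10.9  -5.1  34.2] t22.3 [0.5 0. ]
held bot 21.0 [-10.   -6.   32.5] t22.8 [0.5 0. ]
0.02396138140500501
```

View pics/f1.png

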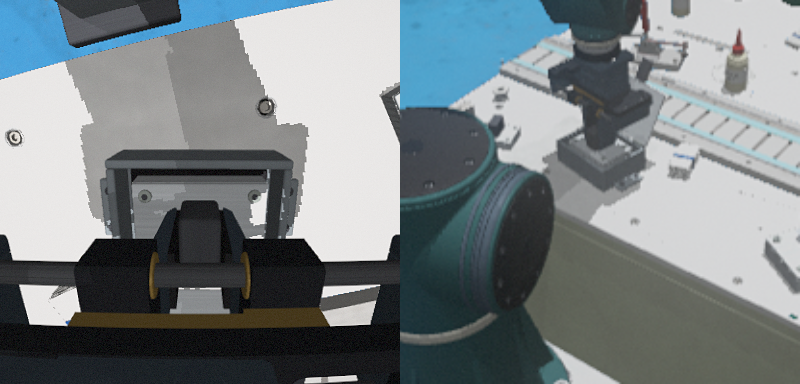

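The picture shows the plate flush and square in the jig, with its screws at (145,197) and (254,197), unchanged in the hand. The stiff force rise at about 22 mm marks the hard stop, and the cover is open.

```bash
python3 -c "
from h import *
rep(); print(hand_in())"
```

```text
bot 21.0 [-10.1  -4.   33.4] t22.9 [ 0.6 -0. ]
the job is handed in; nothing more can be done
None
```

I handed the job in at about 23 s, with the plate pressed fully home in the jig and still gripped.

- **Cover:** I swung it by its tab to 2.0 rad and let it fall onto its stop. It was open in every later picture.
- **Plate:** I took the middle-sized plate by its rib and lowered it square into the jig. The bore dropped over the pin on the first try, with no sliding needed: there was no contact force until 30 mm.
- **Pressing:** The spring load rose to about 12 N at 22 mm, then stiffly to about 33 N at the hard stop.

**Last checks:**
- **Alignment:** the tool was within 0.6 mm of the estimated pin position.
- **Grip:** the jaw width was steady at 24 mm, and the plate had not shifted in the hand.
- **Height:** the arm's reading put the underside at 21.0 mm, 1 mm below the hard stop. I put that down to the arm and grip flexing under load, so the plate should be at about 22 mm.
- **Side load:** about 11 N remained at the wrist.
- **Other objects:** the gripper stayed away from the gauge block, pulley and cards throughout, but I did not measure their positions again at the end.

No check failed.

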